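Load the green battery into the spring-contact charger

ROBOT

A 7-joint arm with a two-finger parallel gripper is mounted at the origin on a cart in front of the work surface, level with it; the furniture and walls round the work are solid. World frame = base frame: x ahead of the robot, y to its left, z up, the work surface at z = 0. Lengths are in m, angles in rad, forces in N, time in s.
With the tool pointing down it reaches from about 0.375 to 0.925 m from the base axis. Payload 3.1 kg.
Tool frame: the origin (TCP) lies between the finger pads; the fingertips stand 19 mm ahead of it and the grasp point (between the pads) is the TCP; z points along the fingers, y is the direction in which the jaws open and shut (so a half turn about z gives the same grasp; the last joint's range is limited). The gripper opens to 85 mm and grips with 20 to 120 N. Pads are 22 mm wide; open, the fingers measure 114 mm over their backs; the gripper's body (76 mm by 85 mm) begins 54 mm behind the grasp point. The pads swing forward as they close: fully open they stand 13 mm farther back than shut.
Start: joints at [-1.337, 0.383, 0.044, 1.598, -0.018, 1.161, -0.05], TCP at [0.212, 0.615, 0.25] pointing down, gripper open.
Joint ranges: [-2.61, 2.61], [-0.41, 2.15], [-1.48, 1.57], [0, 2.5], [-1.57, 4.71], [0.05, 1.97], [-2.85, 2.85]. Speed limits (rad/s): [2.79, 2.79, 3.14, 3.14, 3.14, 3.14, 3.14].

INTERFACE

Orientations are given as a unit quaternion [x, y, z, w].
In Python, from bench import move_ptp, movel, move_j, move_gripper, pause, inverse_kinematics, read_camera, camera_params, MotionError, sign_off, look_for, tip_of, read_time_s, read_qpos, read_joint_vel, read_effort, read_eef_pos, read_tcp_rot, read_ft_force, read_ft_torque, read_finger_gap gives the robot as it stands. Calls block until the motion is done:
- move_ptp(position, orientation): joint-space move of the TCP to a pose.
- movel(position, orientation=None, speed=0.15): straight line of the TCP; orientation=None keeps the orientation; speed is the mean speed in m/s.
- move_j(angles): joint-space move.
- move_gripper(opening, effort=None): finger opening in m; effort is the grip in N (None keeps the last); returns when the fingers have stopped.
- pause(seconds).
- inverse_kinematics(position, orientation): joint angles nearest the present ones, or None.
- read_camera(name): name is "scene" or "top"; returns the picture (480x640x3 uint8, red, green, blue); there is no depth.
- camera_params(name): a dict with "K" (3x3 intrinsics, pixels), "dist_coeffs" ([k1, k2, p1, p2, k3] as OpenCV has them; the pictures are not rectified), "camera_from_world" (4x4, takes a point from world to camera coordinates). Camera axes: x right, y down, z forward; pixel columns grow to the right and rows downward; lengths in m; the calibration is good to about 2 mm. A picture is of the moment at which its call begins. camera_params takes no time and is no camera call.
A pose or a line that the arm cannot do raises MotionError and nothing moves.
- sign_off(): hands the job in, once; it reports no verdict.
Trained networks look in the newest picture that a camera, given by its name, has taken for a name from the list of things; names that differ only in an ending like _2 or _b are one class to them, and where a whole thing is asked for, a point or a joint stands for the part that bears it (a point fixed in the world has none). Each returns a list of dicts, best first, with "confidence" (0 to 1); they miss things now and then, are a little off and sometimes report something else, mostly with a low value. They report only what shows in the picture. A call takes as long as a camera call. They do not tell look-alikes from the thing itself.
- look_for(camera, name): "at" ([column, row] in pixels, amid what is visible of it).
- tip_of(camera, name): "at" ([column, row] in pixels: a listed point, or the origin of a listed thing).
Readings, each from a call of its own:
- read_time_s(): time.
- read_qpos(): joint angles.
- read_joint_vel(): joint speeds.
- read_effort(): joint torques, N m.
- read_eef_pos(): TCP position.
- read_tcp_rot(): TCP orientation.
- read_ft_force(): force on the tool from outside, world axes, zero at the start.
- read_ft_torque(): the same for the moment, N m.
- read_finger_gap(): finger opening in m.
Only numpy, scipy, OpenCV 4.12 (cv2) and the standard library are available. Lean on these libraries where they do the work, as an engineer would, in place of code of your own. Each camera call takes 0.05 s, during which the arm holds its last target. There are 200 camera calls.

TASK

Put the green scanner battery into the black charger: press its flat end against the coil-sprung contact plate to make room, then let its end with the brass contact drop in behind the fixed lip, so that it lies flat on the pocket floor between the two contacts. Let go of it, and leave the orange battery where it is.

Things in the scene. Friction and masses are not known exactly. Their poses are not given: they have to be found in the camera images.
- battery: The battery to load: green block, black end caps, pale label on top, loose on the worktop; 70 long x 34 wide x 30 mm tall, 0.12 kg. Origin: centre of its underside; x along the length, z up. The +x end has a brass contact bar (2 mm proud, counted in the 70), the -x end is flat. Grip it across its 34 mm width (y).
- charger: Black one-bay charger, fixed, 128 x 66 mm. Origin: on the worktop under a loaded battery's centre; x along the bay, z up. Pocket floor 10 mm up. At +x the fixed lip: inner face x = 35.5, 9 thick, top 24 mm up. Flared side rails, tops 18 mm up, 38 mm apart at the floor, 64 over their outsides: keep fingers above them. Loaded: battery x along charger x, its origin 10 mm above the charger's.
- old_battery: The battery to leave alone: same shape and size as the green one, but orange. Origin: centre of its underside, axes likewise.
- contact_plate (a point): Centre of the front face of the steel contact plate on the coil spring, at the charger's -x end, 29 mm up; plate 26 wide, 12 to 46 mm up. Free it stands at charger x = -27 mm, so the bay is 8 mm too short; it yields 20 mm to -x (1.5 N plus 0.3 N per mm) and slides a released battery to the lip. A level battery, underside 25 to 38 mm up, clears the lip and meets the plate: push, then lower.
Not all that is in view belongs to the job. Of the things that look like the charger, the larger one is meant. Of the things that look like the battery, take the one that is farthest to the robot's right at the start.

How it is judged:
By the outcome, as a careful person would: the job done as asked, in the order asked, and still so for the second after the job is handed in, with the robot touching nothing.
It also fails if it takes over 35 s, if anything falls off the work surface, if the arm or the gripper's body presses on something with over 40 N, if the wrist force passes 120 N, or if a joint passes its speed limit or range.

## Working session

There is one attempt and no reset: what is moved stays moved. The work goes in short steps, each a Python script; the robot and the scene stay as the last script left them, time stands still between calls to the robot, and variables do not carry over. Pictures are saved under pics/ and viewed, on a budget of 10 in all, crops included, one or two more only if the job needs it, and the job is handed in when it is done.

```bash
mkdir -p pics; ls; cat > h.py <<'E'
from bench import *
import numpy as np, cv2
def snap(cam,name,crop=None,scale=1):
    im=read_camera(cam)[:,:,::-1]
    if crop: x0,y0,x1,y1=crop; im=im[y0:y1,x0:x1]
    if scale!=1: im=cv2.resize(im,None,fx=scale,fy=scale,interpolation=cv2.INTER_CUBIC)
    cv2.imwrite('pics/'+name+'.png',im)
def ray(cam,px):
    p=camera_params(cam);K=np.array(p['K']);d=np.array(p['dist_coeffs']);T=np.array(p['camera_from_world'])
    u=cv2.undistortPoints(np.array([[px]],float),K,d)[0,0]
    R=T[:3,:3];o=-R.T@T[:3,3];return o,R.T@np.array([u[0],u[1],1])
def at_z(cam,px,z):
    o,d=ray(cam,px);return o+d*(z-o[2])/d[2]
def proj(cam,P):
    p=camera_params(cam);T=np.array(p['camera_from_world'])
    return cv2.projectPoints(np.array(P,float).reshape(-1,3),cv2.Rodrigues(T[:3,:3])[0],T[:3,3],np.array(p['K']),np.array(p['dist_coeffs']))[0][:,0]
E
python3 - <<'E'
from h import *
np.set_printoptions(precision=3,suppress=True)
snap('top','top0');snap('scene','scene0')
for c in('top','scene'):
    print(c,ray(c,(320,240)))
    for n in('battery','old_battery','charger'):
        for f in(look_for,tip_of):
            print(n,f.__name__,[(np.round(r['at'],1),round(r['confidence'],2),at_z(c,r['at'],0.0)[:2]) for r in f(c,n)])
    print('plate',[(np.round(r['at'],1),round(r['confidence'],2),at_z(c,r['at'],0.029)[:2]) for r in tip_of(c,'contact_plate')])
print(read_time_s(),read_eef_pos(),read_tcp_rot(),read_finger_gap())
E
```

```text
pics
top (array([0.299, 0.018, 1.068]), array([ 0.215, -0.026, -0.976]))
battery call [(array([361. , 261.1]), 0.82, array([ 0.467, -0.104])), (array([327., 233.]), 0.65, array([ 0.549, -0.03 ]))]
battery call [(array([359.6, 262.1]), 0.78, array([ 0.465, -0.1  ])), (array([327.7, 235.5]), 0.67, array([ 0.543, -0.031]))]
old_battery call [(array([433.8, 253.9]), 0.91, array([ 0.459, -0.288]))]
old_battery call [(array([433.1, 257.5]), 0.84, array([ 0.45 , -0.284]))]
charger call [(array([196.5, 251.3]), 0.95, array([0.549, 0.301])), (array([266.8, 220.2]), 0.89, array([0.604, 0.116]))]
charger call [(array([191.9, 247.2]), 0.78, array([0.562, 0.312])), (array([259.5, 220.3]), 0.57, array([0.607, 0.135]))]
plate [(array([266.4, 221.6]), 0.61, array([0.593, 0.115])), (array([263. , 222.7]), 0.59, array([0.591, 0.123])), (array([199.4, 248.6]), 0.5, array([0.548, 0.286]))]
scene (array([ 0.11 , -0.818,  0.985]), array([ 0.313,  0.636, -0.705]))
battery call [(array([339.3, 262.8]), 0.81, array([ 0.553, -0.013])), (array([325.3, 300.6]), 0.79, array([ 0.475, -0.094]))]
battery call [(array([324.9, 304.1]), 0.74, array([ 0.47 , -0.102])), (array([337.3, 268.3]), 0.56, array([ 0.541, -0.025]))]
old_battery call [(array([360.2, 371.1]), 0.82, array([ 0.453, -0.279]))]
old_battery call [(array([357.3, 374.3]), 0.82, array([ 0.445, -0.283]))]
charger call [(array([281.1, 184.6]), 0.85, array([0.552, 0.296])), (array([331.5, 220.9]), 0.79, array([0.601, 0.116]))]
charger call [(array([281. , 182.6]), 0.93, array([0.555, 0.304])), (array([329.3, 218.6]), 0.83, array([0.6  , 0.126]))]
plate [(array([278.6, 181. ]), 0.61, array([0.539, 0.279])), (array([328.4, 213.2]), 0.39, array([0.593, 0.115]))]
0.8 [0.212 0.615 0.25 ] [0.165 0.986 0.    0.   ] 0.08547019466747653
```

```bash
python3 - <<'E'
import cv2,numpy as np
a=cv2.imread('pics/top0.png')[190:310,160:460]
b=cv2.imread('pics/scene0.png')[150:400,220:420]
cv2.imwrite('pics/topc.png',cv2.resize(a,(800,320),interpolation=cv2.INTER_CUBIC))
cv2.imwrite('pics/scenec.png',cv2.resize(b,(480,600),interpolation=cv2.INTER_CUBIC))
E
```

```text
(no output)
```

View pics/topc.png

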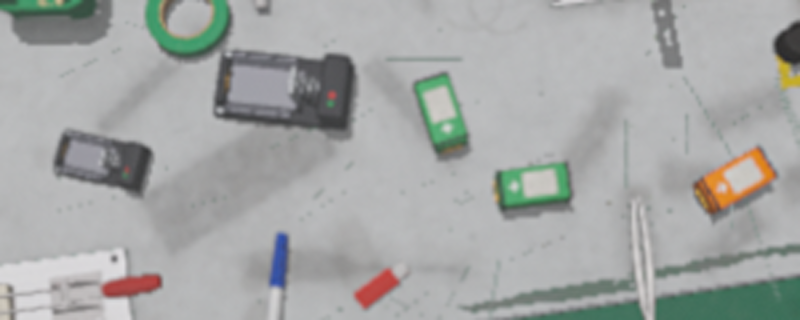

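View pics/scenec.png

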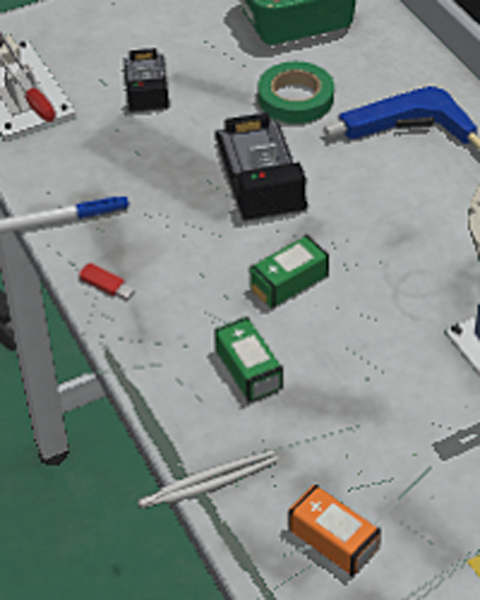

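View pics/scene0.png

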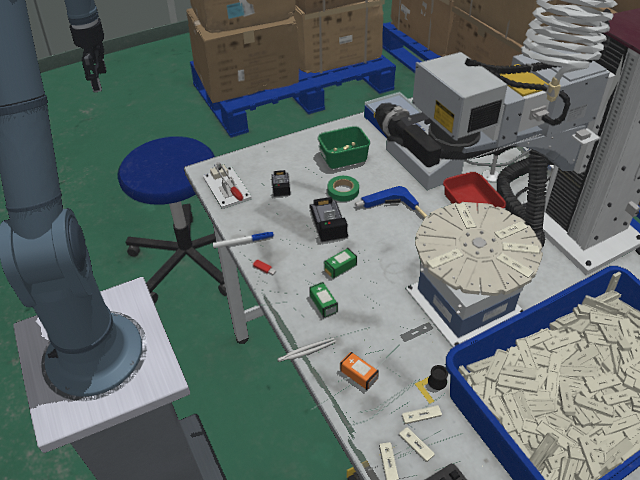

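The top view shows two green batteries, at top px (361,261) and (327,233), plus an orange one at (434,254). The two chargers are at (267,220), larger, and (197,251), smaller. Image right is robot −y, so the battery to load is the green one at (361,261). Its brass end is on the image left, which is +y. The target is the larger charger at (267,220), with its lip at +y and its spring housing at −y. Next I confirm this in an enlarged crop and refine the poses.

```bash
cat > fit.py <<'E'
from h import *
from scipy.optimize import minimize
SS=8
def box(x0,x1,y0,y1,z0,z1): return np.array([[x,y,z] for x in(x0,x1) for y in(y0,y1) for z in(z0,z1)])/1000
BAT=[box(-35,33,-17,17,0,30),box(33,35,-10,10,8,22)]
def tf(P,p,z=0):
    c,s=np.cos(p[2]),np.sin(p[2]);return P@np.array([[c,-s,0],[s,c,0],[0,0,1]]).T+[p[0],p[1],z]
def render(cam,boxes,p,roi,z=0):
    x0,y0,x1,y1=roi;m=np.zeros(((y1-y0)*SS,(x1-x0)*SS),np.uint8)
    for b in boxes:
        q=(proj(cam,tf(b,p,z))-[x0,y0]+0.5)*SS
        cv2.fillConvexPoly(m,cv2.convexHull(np.round(q).astype(np.int32)),1)
    return m.reshape(y1-y0,SS,x1-x0,SS).mean((1,3))
def fit(boxes,p0,data,z=0):   # data: cam->(mask,roi); also per-cam costs
    def cost(p): return sum(np.sum((render(c,boxes,p,r,z)-m)**2) for c,(m,r) in data.items())
    s=np.array([p0+d for d in([0,0,0],[.008,0,0],[0,.008,0],[0,0,.15])])
    r=minimize(cost,p0,method='Nelder-Mead',options=dict(initial_simplex=s,xatol=1e-5,fatol=1e-3,maxiter=400))
    return r.x,r.fun
def green_dark(im):
    h=cv2.cvtColor(im,cv2.COLOR_BGR2HSV);return h
E
python3 - <<'E'
from fit import *
np.set_printoptions(precision=4,suppress=True)
T=cv2.imread('pics/top0.png');S=cv2.imread('pics/scene0.png')
rois={'top':{'b':(340,244,382,280),'c':(234,200,300,244)},'scene':{'b':(302,276,346,324),'c':(304,190,354,246)}}
tiles=[]
for k in'bc':
    data={}
    for cam,im in(('top',T),('scene',S)):
        x0,y0,x1,y1=r=rois[cam][k];c=im[y0:y1,x0:x1]
        h=cv2.cvtColor(c,cv2.COLOR_BGR2HSV)
        m=((h[...,2]<95)|((h[...,1]>110)) ).astype(np.uint8)
        if k=='c': m=(h[...,2]<120).astype(np.uint8)
        cnt,_=cv2.findContours(m,cv2.RETR_EXTERNAL,cv2.CHAIN_APPROX_NONE)
        m=cv2.drawContours(np.zeros_like(m),[max(cnt,key=cv2.contourArea)],-1,1,-1)
        data[cam]=(m.astype(float),r)
        t=cv2.resize(c,(400,300),interpolation=cv2.INTER_CUBIC)
        mm=cv2.resize(m,(400,300),interpolation=cv2.INTER_NEAREST);cs,_=cv2.findContours(mm,cv2.RETR_LIST,cv2.CHAIN_APPROX_NONE);cv2.drawContours(t,cs,-1,(0,0,255),1);tiles.append(t)
    if k=='b':
        for d in({'top':data['top']},{'scene':data['scene']},data): print(fit(BAT,np.array([.465,-.1,1.6]),d))
cv2.imwrite('pics/tiles.png',np.vstack([np.hstack(tiles[:2]),np.hstack(tiles[2:])]))
E
```

```text
(array([ 0.4682, -0.0958,  1.5993]), np.float64(320.306884765625))
(array([ 0.466 , -0.0996,  1.5008]), np.float64(57.507080078125))
(array([ 0.4662, -0.0993,  1.5098]), np.float64(382.6474609375))
```

View pics/tiles.png

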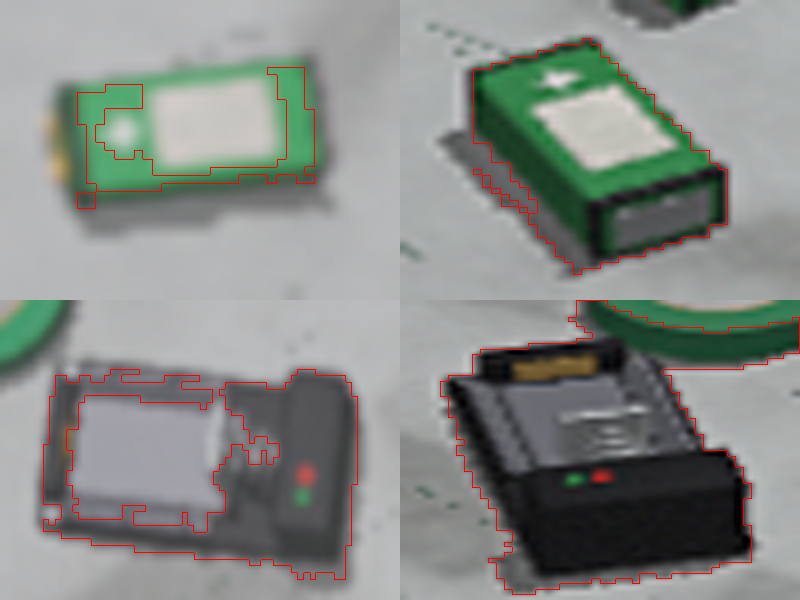

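```bash
cat > run2.py <<'E'
from fit import *
np.set_printoptions(precision=4,suppress=True)
I={'top':cv2.imread('pics/top0.png'),'scene':cv2.imread('pics/scene0.png')}
rois={'top':{'b':(340,244,382,280),'c':(234,200,300,244)},'scene':{'b':(302,276,346,324),'c':(304,197,354,246)}}
def chg(H,xh): return [box(-83.5,44.5,-33,33,0,10),box(-83.5,44.5,-32,32,0,18),box(35.5,44.5,-18,18,0,24),box(-83.5,xh,-33,33,0,H)]
tiles=[]
for k in'bc':
    data={}
    for cam,im in I.items():
        x0,y0,x1,y1=r=rois[cam][k];c=im[y0:y1,x0:x1]
        h=cv2.cvtColor(c,cv2.COLOR_BGR2HSV).astype(int)
        if k=='b': m=(h[...,1]>75)|(h[...,2]<85)
        else: m=((h[...,2]<95)&~((h[...,1]>100)&(h[...,2]>60)))
        m=m.astype(np.uint8)
        cnt,_=cv2.findContours(cv2.morphologyEx(m,cv2.MORPH_CLOSE,np.ones((3,3))),cv2.RETR_EXTERNAL,cv2.CHAIN_APPROX_NONE)
        big=max(cnt,key=cv2.contourArea)
        if k=='b' or cam=='top': big=cv2.convexHull(big) if k=='b' else big
        m=cv2.drawContours(np.zeros_like(m),[big],-1,1,-1)
        if k=='c':m=cv2.morphologyEx(m,cv2.MORPH_CLOSE,np.ones((9,9)))
        data[cam]=(m.astype(float),r)
    if k=='b':
        for d in({'top':data['top']},{'scene':data['scene']},data): p,f=fit(BAT,np.array([.467,-.098,1.52]),d);print(p,f)
        mdl=BAT
    else:
        best=None
        for H in(30,38,46,52):
            for xh in(-60,-50,-40):
                p,f=fit(chg(H,xh),np.array([.605,.13,1.5]),data)
                if best is None or f<best[0]: best=(f,p,H,xh)
        print(best); p=best[1];mdl=chg(*best[2:])
        for d in({'top':data['top']},{'scene':data['scene']}):print(fit(mdl,p,d))
    for cam,im in I.items():
        x0,y0,x1,y1=r=rois[cam][k];s=8
        t=cv2.resize(im[y0:y1,x0:x1],None,fx=s,fy=s,interpolation=cv2.INTER_CUBIC)
        mm=cv2.resize(data[cam][0],None,fx=s,fy=s,interpolation=cv2.INTER_NEAREST).astype(np.uint8)
        cs,_=cv2.findContours(mm,cv2.RETR_EXTERNAL,cv2.CHAIN_APPROX_NONE);cv2.drawContours(t,cs,-1,(0,0,255),1)
        for b in mdl:
            q=np.round((proj(cam,tf(b,p))-[x0,y0]+.5)*s).astype(int)
            for i in range(8):
                for j in range(i): 
                    if bin(i^j).count('1')==1: cv2.line(t,tuple(map(int,q[i])),tuple(map(int,q[j])),(255,255,0),1)
        tiles.append(cv2.resize(t,(400,300)))
cv2.imwrite('pics/tiles2.png',np.vstack([np.hstack(tiles[:2]),np.hstack(tiles[2:])]))
E
python3 run2.py
```

```text
[ 0.4693 -0.0976  1.5821] 55.215576171875
[ 0.4656 -0.0992  1.5392] 42.091796875
[ 0.4672 -0.0992  1.5311] 127.914794921875Traceback (most recent call last):
  File "run2.py", line 28, in <module>
    p,f=fit(chg(H,xh),np.array([.605,.13,1.5]),data)
        ~~~^^^^^^^^^^^^^^^^^^^^^^^^^^^^^^^^^^^^^^^^^
  File "fit.py", line 17, in fit
    r=minimize(cost,p0,method='Nelder-Mead',options=dict(initial_simplex=s,xatol=1e-5,fatol=1e-3,maxiter=400))
    res = _minimize_neldermead(fun, x0, args, callback, bounds=bounds,
                               **options)
    fxc = func(xc)
    fx = function(np.copy(x), *(wrapper_args + args))
  File "fit.py", line 15, in cost
    def cost(p): return sum(np.sum((render(c,boxes,p,r,z)-m)**2) for c,(m,r) in data.items())
                        ~~~^^^^^^^^^^^^^^^^^^^^^^^^^^^^^^^^^^^^^^^^^^^^^^^^^^^^^^^^^^^^^^^^^^
  File "fit.py", line 15, in <genexpr>
    def cost(p): return sum(np.sum((render(c,boxes,p,r,z)-m)**2) for c,(m,r) in data.items())
                                    ~~~~~~^^^^^^^^^^^^^^^
  File "fit.py", line 11, in render
    q=(proj(cam,tf(b,p,z))-[x0,y0]+0.5)*SS
       ~~~~^^^^^^^^^^^^^^^
  File "h.py", line 15, in proj
    p=camera_params(cam);T=np.array(p['camera_from_world'])
ValueError: time passes only in moves, steps and waits
```

```bash
sed -i 's/^import numpy as np, cv2/import numpy as np, cv2, functools\nfrom bench import camera_params as _cp\ncamera_params=functools.lru_cache(None)(_cp)/' h.py
python3 -c "
from h import *
print(read_time_s())"; python3 run2.py
```

```text
0.8
[ 0.4693 -0.0976  1.5821] 55.215576171875
[ 0.4656 -0.0992  1.5392] 42.091796875
[ 0.4672 -0.0992  1.5311] 127.914794921875
(np.float64(907.17529296875), array([0.5977, 0.1379, 1.2969]), 38, -60)
(array([0.5978, 0.1372, 1.3274]), np.float64(744.121826171875))
(array([0.5978, 0.1379, 1.2853]), np.float64(159.27685546875))
```

View pics/tiles2.png

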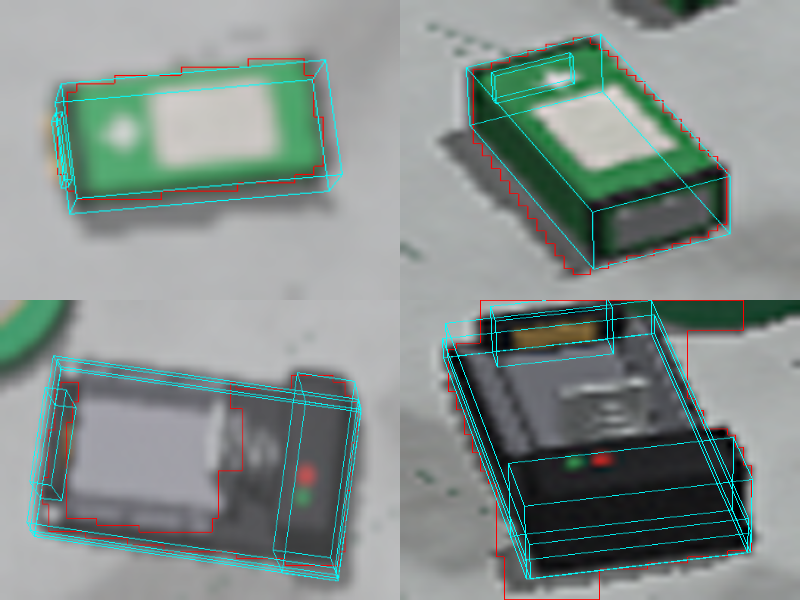

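The crop confirms the green battery at top (361,261), brass end left. The larger charger is confirmed too, with its brass lip contact on the left and its LED housing on the right. The charger fit is about 3 mm loose, so I take one clean enlarged look at it.

```bash
python3 - <<'E'
import cv2,numpy as np
out=np.full((400,800,3),255,np.uint8)
for f,(x0,y0,x1,y1),ox in(('top0',(238,204,296,243),0),('scene0',(309,195,351,244),464)):
    c=cv2.imread(f'pics/{f}.png')[y0:y1,x0:x1];c=np.clip(c.astype(float)*1.5,0,255).astype(np.uint8)
    t=cv2.resize(c,None,fx=8,fy=8,interpolation=cv2.INTER_CUBIC)
    for g in range(x0,x1):
        if g%5==0: cv2.line(t,((g-x0)*8+4,0),((g-x0)*8+4,10 if g%10==0 else 5),(0,0,255),1)
    for g in range(y0,y1):
        if g%5==0: cv2.line(t,(0,(g-y0)*8+4),(10 if g%10==0 else 5,(g-y0)*8+4),(0,0,255),1)
    out[:t.shape[0],ox:ox+t.shape[1]]=t
cv2.imwrite('pics/chg.png',out)
E
```

```text
(no output)
```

View pics/chg.png

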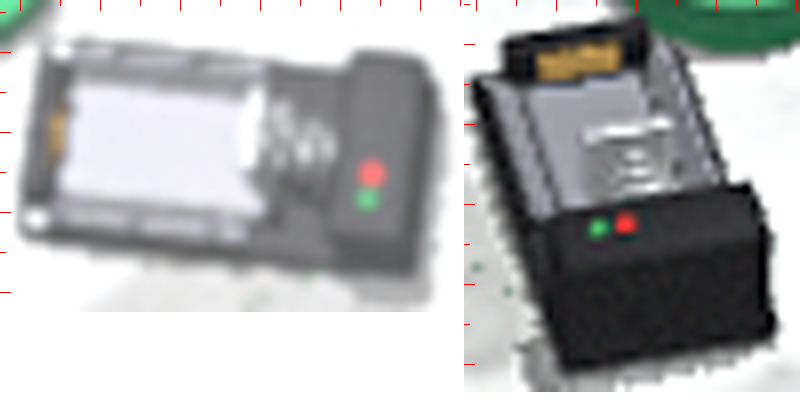

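```bash
cat > lsq.py <<'E'
from fit import *
from scipy.optimize import least_squares
np.set_printoptions(precision=4,suppress=True)
top=[((44.5,33,10),(20,238)),((44.5,-33,10),(42,42)),((35.5,-19,10),(72,85)),((35.5,19,10),(62,207)),((35.5,0,18),(56,133))]
sc=[((-83.5,33,0),(563,372)),((-83.5,-33,0),(775,335)),((-28,13,46),(585,134)),((-28,-13,46),(668,121)),((35.5,0,17),(580,61))]
def res(p,sets):
    r=[]
    for cam,L,o,X in sets:
        q=proj(cam,tf(np.array([a for a,_ in L])/1000.,p))
        g=np.array([b for _,b in L],float)-[X+3.5,3.5];g=g/8+o
        r.append((q-g).ravel())
    return np.concatenate(r)
a=('top',top,(238,204),0);b=('scene',sc,(309,195),464)
for s in([a],[b],[a,b]):
    r=least_squares(res,[.6,.13,1.35],args=(s,),loss='soft_l1');print(r.x,r.x[:2]-.027*np.array([np.cos(r.x[2]),np.sin(r.x[2])]));print(r.fun.reshape(-1,2).T)
E
python3 lsq.py
```

```text
[0.5987 0.1343 1.3633] [0.5931 0.1079]
[[ 0.4002  0.3733 -0.4223 -0.7154  0.2567]
 [ 0.596  -0.2224 -0.0638 -0.7297  0.3759]]
[0.5977 0.136  1.3186] [0.591  0.1098]
[[-0.4015  0.9603 -0.3502  0.2163 -0.2134]
 [ 1.5691  1.3894 -0.7431 -0.913  -0.661 ]]
[0.5972 0.135  1.3243] [0.5906 0.1088]
[[-0.2341  0.7489 -0.2757 -1.1509  0.1122 -0.1909  1.1439 -0.284   0.2732
  -0.3031]
 [ 0.496  -0.2385  0.0362 -0.676   0.4536  1.9229  1.6267 -0.4208 -0.6341
  -0.3541]]
```

```bash
cat >> h.py <<'E'
from scipy.spatial.transform import Rotation as Ro
def quat(yaw):  # tool down, tool y across a battery whose x axis has this yaw
    c,s=np.cos(yaw),np.sin(yaw)
    return Ro.from_matrix(np.array([[c,s,0],[s,-c,0],[0,0,-1]])).as_quat()
E
python3 - <<'E'
from h import *
np.set_printoptions(precision=3,suppress=True)
B=(.467,-.0985,1.53);C=(.598,.135,1.33)
for off in(0,np.pi):
    print([inverse_kinematics([x,y,z],quat(w+off)) for x,y,w,z in(B+(.029,),C+(.06,))])
E
```

```text
[array([-0.709,  0.646,  0.988,  2.18 , -0.825,  0.755,  0.798]), array([-0.775,  0.625,  0.621,  1.838, -0.479,  0.832, -0.154])]
[array([-0.914,  1.092,  1.363,  2.185, -1.269,  1.143, -2.028]), array([-0.346,  0.54 ,  0.071,  1.817, -0.052,  0.786,  2.652])]
```

```bash
python3 - <<'E'
from h import *
np.set_printoptions(precision=3,suppress=True)
x,y,w=.467,-.0985,1.53
move_ptp([x,y,.13],quat(w));print(read_time_s(),read_ft_force())
move_gripper(.062,70)
movel([x,y,.029],speed=.12);print(read_time_s(),read_eef_pos(),read_ft_force())
move_gripper(.02,70);print(read_time_s(),read_finger_gap(),read_ft_force())
movel([x,y,.16],speed=.15);print(read_time_s(),read_finger_gap(),read_eef_pos(),read_ft_force(),read_qpos())
E
```

```text
3.5083 [ 0.328 -0.656 -0.681]
4.8667 [ 0.468 -0.099  0.03 ] [-0.068  0.149  0.92 ]
5.2333 0.032476902833165996 [-1.018  0.042  5.469]
6.2583 0.03256977234486479 [ 0.466 -0.098  0.159] [-0.199 -0.99  -2.617] [-0.761  0.255  0.99   2.122 -0.273  0.898  0.346]
```

```bash
cat >> h.py <<'E'
C=np.array([.598,.135,1.33])
def cpos(d,lat,under,C=C):
    c,s=np.cos(C[2]),np.sin(C[2]);return [C[0]+d*c-lat*s,C[1]+d*s+lat*c,under+.029]
E
python3 - <<'E'
from h import *
np.set_printoptions(precision=4,suppress=True)
move_ptp(cpos(.012,0,.13),quat(C[2]))
movel(cpos(.012,0,.052),speed=.12);print(read_time_s(),read_eef_pos(),Ro.from_quat(read_tcp_rot()).as_matrix()[:,0],read_ft_force())
snap('top','top1');snap('scene','scene1')
for c in('top','scene'): print(c,[(r['at'],r['confidence'],at_z(c,r['at'],.052)) for r in tip_of(c,'battery')])
out=np.full((480,800,3),255,np.uint8)
for f,(x0,y0,x1,y1),ox in(('top1',(232,198,296,246),0),('scene1',(304,186,354,246),400)):
    t=cv2.resize(np.clip(cv2.imread(f'pics/{f}.png')[y0:y1,x0:x1]*1.3,0,255).astype(np.uint8),(400,300) if ox==0 else (400,480),interpolation=cv2.INTER_CUBIC)
    out[:t.shape[0],ox:ox+400]=t
cv2.imwrite('pics/hov.png',out)
E
```

```text
8.1417 [0.6016 0.1464 0.0816] [0.2389 0.971  0.0004] [ 0.7722  0.654  -1.9686]
top [([326.6, 234.2], 0.68, array([ 0.5345, -0.0266,  0.052 ]))]
scene [([340.6, 269.2], 0.72, array([ 0.5231, -0.0723,  0.052 ])), ([326.5, 197.9], 0.64, array([0.6021, 0.142 , 0.052 ]))]
```

View pics/hov.png

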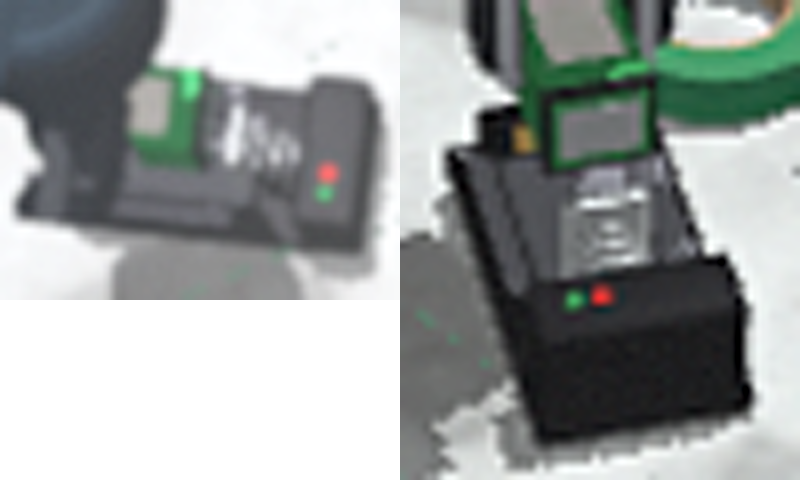

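```bash
python3 - <<'E'
from h import *
np.set_printoptions(precision=2,suppress=True)
p=np.array(read_eef_pos());c,s=np.cos(C[2]),np.sin(C[2])
def inpose(o,P,z0): P=np.array(P,float)/1000;return np.c_[o[0]+P[:,0]*c-P[:,1]*s,o[1]+P[:,0]*s+P[:,1]*c,P[:,2]+z0]
f=[(-35,17,30),(-35,-17,30),(-35,-17,0),(-35,17,0)]
obs=(np.array([(545,90),(655,75),(655,155),(548,172)])-[403.5,3.5])/8+[304,186]
q=proj('scene',inpose(p,f,p[2]-.029));print('batt scene pred-obs',(q-obs),(q-obs).mean(0))
pl=[(-27,13,46),(-27,-13,46)];obs=(np.array([(560,199),(645,187)])-[403.5,3.5])/8+[304,186]
q=proj('scene',inpose(C,pl,0));print('plate pred-obs',q-obs)
o=proj('scene',inpose(C,[(0,0,30),(10,0,30),(0,10,30),(0,0,40)],0));print('px per 10mm x,y,z',o[1:]-o[0])
q=proj('top',inpose(p,f[:2],p[2]-.029));print('batt top pred tile',(q-[232,198]+.5)*6.25)
o=proj('top',inpose(C,[(0,0,30),(10,0,30),(0,10,30),(0,0,40)],0));print('top px per 10mm',o[1:]-o[0])
E
```

```text
batt scene pred-obs [[-0.03  0.57]
 [ 0.72  0.  ]
 [ 0.71 -0.15]
 [-0.2   0.17]] [0.3  0.15]
plate pred-obs [[ 0.13  0.08]
 [ 0.41 -0.3 ]]
px per 10mm x,y,z [[-1.01 -2.72]
 [-4.12  0.71]
 [-0.04 -3.17]]
batt top pred tile [[199.47 154.17]
 [210.92  67.26]]
top px per 10mm [[-4.01 -0.38]
 [-0.52  3.91]
 [-0.59 -1.06]]
```

The hover picture shows the held battery's flat end, with its lower edge at about scene (329,206), and the plate top at about (329,210). Both differ from the model by the same 0.3 px, so the lateral alignment is good. Next: lower, push, and watch the force.

```bash
python3 - <<'E'
from h import *
np.set_printoptions(precision=2,suppress=True)
ax=np.array([np.cos(C[2]),np.sin(C[2]),0])
movel(cpos(.012,0,.030),speed=.06);f0=np.array(read_ft_force());print(read_time_s(),f0)
d=.012;hit=None
while d>-.0145:
    d-=.003;movel(cpos(d,0,.030),speed=.03);f=np.array(read_ft_force())-f0
    print(round(d*1000,1),f@ax,f,round(read_time_s(),2))
    if hit is None and f@ax>1.0: hit=d
    if f@ax>9 or (hit is not None and hit-d>=.0115): break
print('hit',hit,'gap',read_finger_gap())
snap('scene','scene2',(304,176,354,236),8)
E
```

```text
8.8583 [ 0.71  0.21 -1.11]
9.0 -1.067200592663621 [-0.28 -1.03 -0.21] 9.11
6.0 0.9814526007202214 [ 0.39  0.91 -0.79] 9.36
3.0 2.1684635746445973 [-0.6   2.38  0.52] 9.61
0.0 3.319771752508002 [-0.41  3.52  0.48] 9.86
-3.0 3.359106723135544 [0.33 3.38 1.16] 10.11
-6.0 5.0477573194424625 [1.05 4.94 1.65] 10.36
-9.0 5.308195296135537 [0.24 5.41 1.55] 10.61
hit 0.003000000000000001 gap 0.032396963207002895
```

View pics/scene2.png

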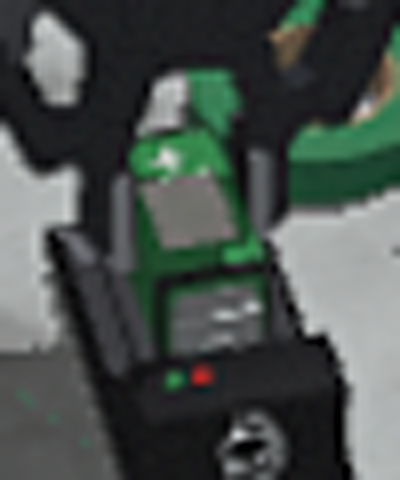

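```bash
python3 - <<'E'
from h import *
np.set_printoptions(precision=2,suppress=True)
p=np.array(read_eef_pos());c,s=np.cos(C[2]),np.sin(C[2])
P=np.array([(-35,17,30),(-35,-17,30)])/1000
q=proj('scene',np.c_[p[0]+P[:,0]*c-P[:,1]*s,p[1]+P[:,0]*s+P[:,1]*c,P[:,2]+p[2]-.029]);print('pred',q,'obs 323.2,210.6 336.7,208.3',p)
u=.030;f0=np.array(read_ft_force())
while u>.0105:
    u=max(u-.003,.0105);movel(cpos(-.009,0,u),speed=.04);f=np.array(read_ft_force());print(round(u*1000,1),f,round(read_eef_pos()[2]*1000-29,1),round(read_time_s(),2))
    if f[2]-f0[2]>5: break
snap('scene','scene3',(304,176,354,236),8)
E
```

```text
pred [[323.54 210.55]
 [338.02 208.06]] obs 323.2,210.6 336.7,208.3 [0.6  0.13 0.06]
27.0 [2.05 5.06 0.44] 27.2 10.91
24.0 [ 2.62  5.61 -1.75] 24.2 11.16
21.0 [ 1.42  5.8  -1.65] 21.2 11.41
18.0 [ 2.36  5.66 -1.49] 18.3 11.66
15.0 [ 3.38  5.02 -0.69] 15.3 11.91
12.0 [ 1.97  5.53 -0.98] 12.3 12.16
10.5 [1.87 6.4  1.47] 11.2 12.41
```

```bash
python3 - <<'E'
from h import *
np.set_printoptions(precision=2,suppress=True)
movel(cpos(-.003,0,.0105),speed=.03);print(read_ft_force(),read_time_s())
move_gripper(.060);print(read_ft_force(),read_time_s())
movel(cpos(-.003,0,.12),speed=.12)
move_ptp([.45,.0,.30],quat(C[2]));pause(.3);print(read_ft_force(),read_time_s())
snap('scene','scene4');snap('top','top4')
for c in('scene','top'): print(c,[(r['at'],round(r['confidence'],2),at_z(c,r['at'],.01)) for r in tip_of(c,'battery')],[(r['at'],round(r['confidence'],2)) for r in tip_of(c,'old_battery')])
out=np.full((400,800,3),255,np.uint8)
for f,(x0,y0,x1,y1),ox in(('top4',(238,204,296,243),0),('scene4',(309,195,351,244),464)):
    t=cv2.resize(np.clip(cv2.imread(f'pics/{f}.png')[y0:y1,x0:x1]*1.4,0,255).astype(np.uint8),None,fx=8,fy=8,interpolation=cv2.INTER_CUBIC)
    out[:t.shape[0],ox:ox+t.shape[1]]=t
cv2.imwrite('pics/fin.png',out)
E
```

```text
[0.2  2.52 5.5 ] 12.8083
[ 0.79 -0.63 -0.06] 13.1917
[ 0.12 -0.51 -0.04] 15.5417
scene [([327.7, 214.7], 0.84, array([0.6 , 0.13, 0.01])), ([337.7, 268.4], 0.61, array([ 0.54, -0.03,  0.01]))] [([358.9, 373.5], 0.66)]
top [([256.6, 222.9], 0.68, array([0.6 , 0.14, 0.01]))] [([434.9, 257.3], 0.88)]
```

View pics/fin.png

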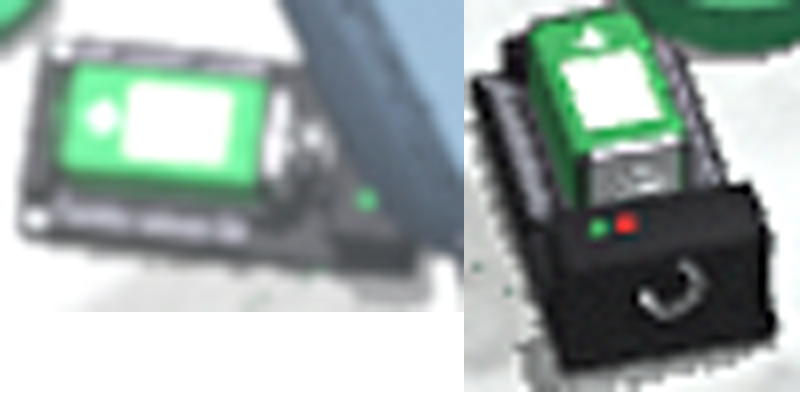

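```bash
python3 - <<'E'
from fit import *
from scipy.optimize import least_squares
np.set_printoptions(precision=4,suppress=True)
L=np.array([(35,17,30),(35,-17,30),(-35,-17,30),(-35,17,30)])/1000
so=(np.array([(528,25),(637,8),(682,132),(575,152)])-[467.5,3.5])/8+[309,195]
to=(np.array([(57,180),(68,65),(268,78),(258,200)])-3.5)/8+[238,204]
def res(p):
    Q=tf(L,p[:3]);Q[:2,2]+=p[3];Q[2:,2]+=p[4]
    return np.r_[(proj('scene',Q)-so).ravel(),(proj('top',Q)-to).ravel()]
r=least_squares(res,[.598,.135,1.33,.01,.01]);print(r.x);print(r.fun.reshape(-1,2).T)
E
```

```text
[0.597  0.1342 1.2975 0.0035 0.0163]
[[-0.3605 -0.103   0.6624 -0.4056 -1.6842 -0.7444  1.6026  0.6828]
 [ 0.2704  0.3671 -0.0092 -0.3454 -0.7211  0.43    0.9101 -0.9011]]
```

```bash
python3 - <<'E'
from fit import *
np.set_printoptions(precision=2,suppress=True)
move_ptp([.42,-.20,.35],quat(C[2]));print(read_time_s())
snap('scene','scene5');snap('top','top5')
out=np.full((600,800,3),255,np.uint8)
W=[(0,1),(1,2),(2,3),(3,0),(2,4),(3,5),(4,5)]
L=np.array([(35,17,30),(35,-17,30),(-35,-17,30),(-35,17,30),(-35,-17,0),(-35,17,0)])/1000.
for f,(x0,y0,x1,y1),ox,s in(('top5',(240,205,276,241),0,11),('scene5',(314,192,340,226),400,15)):
    c=np.clip(cv2.imread(f'pics/{f}.png')[y0:y1,x0:x1]*1.3,0,255).astype(np.uint8)
    t=cv2.resize(c,None,fx=s,fy=s,interpolation=cv2.INTER_CUBIC)
    for col,up in(((0,0,255),0),((255,0,255),.008)):
        P=tf(L,(C[0]-.001*np.cos(C[2]),C[1]-.001*np.sin(C[2]),C[2]),.01);P[2:,2]+=up
        q=np.round((proj(f[:-1],P)-[x0,y0]+.5)*s).astype(int)
        for i,j in W: cv2.line(t,tuple(map(int,q[i])),tuple(map(int,q[j])),col,1)
    h=min(600,t.shape[0]);w=min(400,t.shape[1]);out[:h,ox:ox+w]=t[:h,:w]
cv2.imwrite('pics/fin2.png',out)
E
```

```text
16.6833
```

View pics/fin2.png

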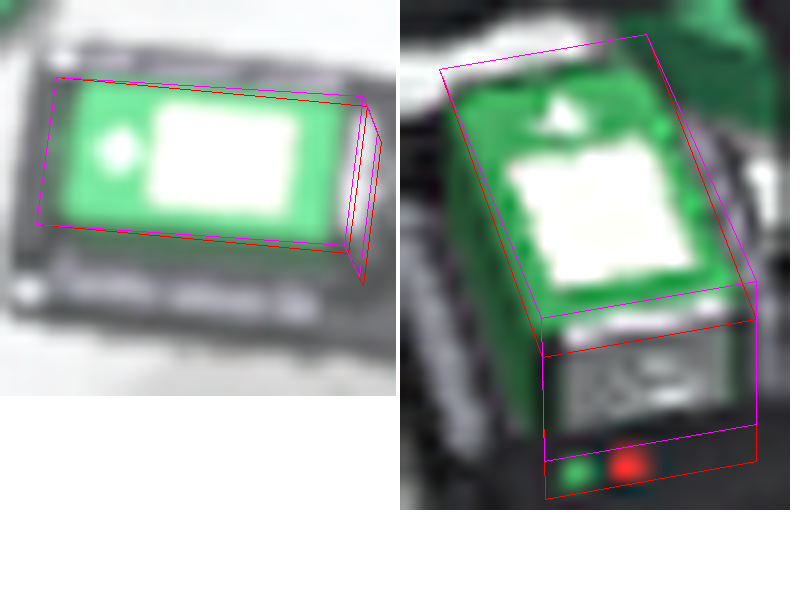

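The battery sits in the pocket. The plate top at about scene (328,213) is 6 mm higher than the battery and hides its near top edge, so my hand-picked tilt fit was not valid. I triangulate the label corners instead to check it lies flat, using the initial flat pose as a control.

```bash
python3 - <<'E'
from h import *
np.set_printoptions(precision=1,suppress=True)
def corners(f,roi):
    x0,y0,x1,y1=roi;t=cv2.resize(cv2.imread(f'pics/{f}.png')[y0:y1,x0:x1],None,fx=8,fy=8,interpolation=cv2.INTER_CUBIC)
    h=cv2.cvtColor(t,cv2.COLOR_BGR2HSV);m=((h[...,1]<70)&(h[...,2]>130)).astype(np.uint8)
    cs,_=cv2.findContours(m,cv2.RETR_EXTERNAL,cv2.CHAIN_APPROX_NONE)
    ctr=np.array([m.shape[1]/2,m.shape[0]/2])
    k=[c for c in cs if cv2.pointPolygonTest(c,tuple(map(float,ctr)),False)>=0][0]
    mm=cv2.moments(k)
    tri=cv2.minAreaRect(k);area=cv2.contourArea(k)
    e=.02*cv2.arcLength(k,True)
    ap=cv2.approxPolyN(k,4,ensure_convex=True).reshape(-1,2) if hasattr(cv2,'approxPolyN') else cv2.approxPolyDP(k,e,True).reshape(-1,2)
    return (ap-3.5)/8+[x0,y0],area/64
def tri(pt,ps):
    A=[];b=[]
    for c,p in(('top',pt),('scene',ps)):
        o,d=ray(c,p);d/=np.linalg.norm(d);M=np.eye(3)-d@d.T if 0 else np.eye(3)-np.outer(d,d);A.append(M);b.append(M@o)
    return np.linalg.lstsq(np.vstack(A),np.hstack(b),rcond=None)[0]
for ft,fs,rt,rs in(('top0','scene0',(354,254,372,270),(314,288,334,308)),('top5','scene5',(253,213,267,226),(320,200,334,212))):
    a,Aa=corners(ft,rt);b,Ab=corners(fs,rs)
    # match by coarse ground projection
    ga=np.array([at_z('top',p,.035)[:2] for p in a]);gb=np.array([at_z('scene',p,.035)[:2] for p in b])
    ga0=ga-ga.mean(0);gb0=gb-gb.mean(0)
    for i in range(4):
        j=np.argmin(np.linalg.norm(gb0-ga0[i],axis=1));print(ft,tri(a[i],b[j])*1000,i,j)
    print(Aa,Ab)
E
```

```text
top0 [ 477.9 -120.4   31.2] 0 0
top0 [ 455.3 -119.8   30.6] 1 1
top0 [455.7 -87.2  29.7] 2 2
top0 [481.6 -85.8  27.6] 3 3
128.390625 130.984375
top5 [606.2 112.   38.7] 0 0
top5 [581.  114.5  41.9] 1 1
top5 [588.9 148.1  39.3] 2 2
top5 [615.2 145.7  37.1] 3 3
130.53125 86.5625
```

```bash
python3 -c "
from h import *
print(read_time_s(),read_ft_force(),read_finger_gap());sign_off()"
```

```text
16.7833 [ 0.38597615  0.64239376 -0.48284334] 0.05997269431892852
the job is handed in; nothing more can be done
```

The green battery farthest to the robot's right is loaded in the larger charger. I pressed its flat end about 15 mm into the sprung plate (about 5 N), lowered it behind the lip and released it. The job was handed in at 16.8 s with the arm well clear.

- **Height:** the label corners triangulate to about 39 mm up, against 30 mm when the battery lay on the worktop. That is a 9.5 mm rise; a loaded battery should rise 10 mm.
- **Level:** the end-to-end height difference is the same as it was on the flat worktop, so it lies level.
- **Orange battery:** I never went near it, and the networks found it within 2 px of its starting place.
- **Checks that disagreed:**
  - An earlier hand-picked corner fit suggested a tilt. I set it aside because the plate hides the battery's near top edge in the scene view.
  - My charger pose estimates differed by about 2 mm between the two cameras. At the last hover, the held battery and the plate lined up with each other in the scene view.

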